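# Unclip the filter cover and lay it in the wash tray

## Robot

A 7-joint arm with a two-finger parallel gripper is mounted at the origin on the work surface. World frame = base frame: x ahead of the robot, y to its left, z up, the work surface at z = 0. Lengths are in m, angles in rad, forces in N, time in s.
With the tool pointing down it reaches from about 0.35 to 0.9 m from the base axis. Payload 19.9 kg.
Tool frame: the origin (TCP) lies between the finger pads; the fingertips stand 25 mm ahead of it and the grasp point (between the pads) lies 6 mm ahead of it (arm.tip_reach is the distance from the TCP to the fingertips, in m); z points along the fingers, y is the line along which they close (so a half turn about z gives the same grasp; the last joint's range is limited). The gripper opens to 85 mm and grips with 20 to 120 N. Pads are 22 mm wide; open, the fingers measure 114 mm over their backs; the gripper's body (76 mm by 85 mm) begins 54 mm behind the grasp point. The pads swing forward as they close: fully open they stand 13 mm farther back than shut.
Start: joints at [-1.26, 0.417, -0.01, 1.614, 0.005, 1.111, -0.053], TCP at [0.215, 0.587, 0.256] pointing down, gripper open.
Joint ranges: [-2.81, 2.81], [-0.39, 2.02], [-1.27, 1.25], [0.06, 2.57], [-1.19, 4.33], [0.19, 2], [-2.82, 2.82]. Speed limits (rad/s): [1.89, 1.89, 2.39, 2.39, 3.01, 3.01, 3.01].

## Interface

Orientations are given as a rotation vector (axis times angle).
In Python, from plant import telemetry, eyes, arm gives the robot as it stands.
- The arm moves only by the tool drive_tool, never from a script. Its argument "commands" is a list of rows, each a list of 5 numbers: the opening, from 0 (shut) to 1 (fully open), then the shift along the tool's x, y, z in units of 30 mm (1.0 is 30 mm), then the turn about the tool's z in rad. A call has 1 to 5 rows; each row shifts and turns the commanded pose from where the row before left it, along the tool's axes as they then stand; what a row does not reach is not made up. A row lasts 1/12 s, in which the tool goes at most 41.7 mm and 7.16 degrees, less where a joint would pass 70% of its speed; a pose out of reach is approached as far as the arm can. A call is refused whole if a number of a shift passes 1 or a number of a turn 0.125, either way. A call with a gripper value outside its range is refused whole. The fingers move at their own pace and stop on an object; "newtons" is the grip in N (left out, the last holds). Time passes only in rows, so rows that do not move let the fingers close. It gives the time, the measured TCP pose, the force, the opening and the grip force at its end, in the units of the state.
- telemetry.sense(): the state, without advancing time (a new reading comes with each control period).
- eyes.camera(name): name is "side" or "top"; returns a dict with "pixels" (420x560x3 uint8, blue, green, red), "range_z" (420x560 float32, m along the optical axis (not along the pixel's ray), 0 where there is no reading), "camera_matrix" (3x3 intrinsics, pixels), "k1" (the pictures are not rectified: a ray, as slopes to the right and down, at radius r is drawn at 1 + k1 r^2 times it, then the intrinsics apply), "R" (3x3) and "t" (3): a world point X has camera coordinates R X + t. Camera axes: x right, y down, z forward; pixel columns grow to the right and rows downward; lengths in m; the calibration is good to about 2 mm. A picture is of the moment at which its call begins.
- arm.finish_job(): hands the job in; it is judged then, once.
The state is a dict: "time": time; "joint_pos": joint angles; "joint_velocities": joint speeds; "effort": joint torques, N m; "tcp_pos": TCP position; "orientation": TCP orientation; "contact_force": force on the tool from outside, world axes, zero at the start; "wrist_torque": the same for the moment, N m; "width": finger opening in m; "gripper_force": force on a finger pad.
Only numpy, scipy, OpenCV 4.12 (cv2) and the standard library are available. Lean on these libraries where they do the work, as an engineer would, in place of code of your own. Each camera call takes 0.05 s, during which the arm holds its last target. There are 200 camera calls.

## Task

Take the clip-in cover off the steel filter unit: without holding the cover, press the grey snap tab beside its upper edge into the housing until the cover springs up, then take the cover by its grip ridge, draw it out and lift it off. Carry it to the empty steel tray and set it down flat inside with the ridge upward, still holding it until it is down on the tray floor, then let go. Leave the tube rack, the bottle and the jar alone.

Things in the scene. Friction and masses are not known exactly. Their poses are not given: they have to be found in the camera images.
- unit: Steel filter unit, fixed: a wedge cabinet 184 mm deep (x), 170 wide (y), 52 high at its -x end, 145 at +x. Origin: centre of its underside; x points to the high end, which faces the robot, z up. Its top face slopes up toward +x at 27 degrees and carries the cover, with the snap tab above it and a fixed lip at its foot. The cover's centre is 26 mm toward -x of the origin, 85 mm up.
- lip (a point): Middle of the fixed lip's upslope edge, on its underside, 10.5 mm off the sloping face. The lip is 70 mm wide, 4 mm thick and overhangs the cover's lower edge by about 3 mm, so the cover cannot lift straight off: once sprung up, draw it about 10 mm up along its own x, clear of the lip, then lift.
- cover: Loose white plastic cover, about 0.18 kg: a plate 120 mm (x, up the slope) by 110 (y) by 6, with an upright grip ridge across its middle, 14 mm thick (x), 80 long (y), its top 39 mm above the plate's underside. Origin: centre of the plate's underside; z points out of the face, along the ridge. At the start it is clipped on the slope, tilted 27 degrees, z leaning toward the unit's -x.
- cover_edge (a point): Middle of the cover's upper edge, outer face (60 mm along cover x, 6 along z). Once the tab frees it, a spring pin beneath (18 mm travel, 3 to 6 N) swings this edge up about 20 mm, the lower edge staying under the lip; the cover then stays at about 37 degrees, its upper edge resting above the tab's hook.
- tab (a joint): Turn of the springy grey snap tab, rad: 0 at rest, hooked over the cover's upper edge; grows as its pad is pressed into the housing; stop at 0.32. The cover comes free at about 0.2 (pad in about 9 mm; 6 to 9 N to start, about 16 N there, 20 N at the stop, 14 mm in); 10.5 to 12 mm is a good press. Slick plastic. It springs back when let go.
- tab_pad (a point): Centre of the outer face of the tab's ribbed pad (57 mm along the slope, 50 wide), 104 mm up the slope from the cover's centre, 15 mm off the sloping face. z points out of the sloping face (27 degrees from vertical at rest), x up the slope; press along -z. The hook at the tab's front end is 6 mm thick, its top 12.7 mm off the sloping face.
- tray: Empty shallow square steel tray, fixed on the bench, 200 x 200 mm outside, 22 mm high, walls 3 mm, floor 3 mm thick. Origin: centre of its underside, z up. It stands to the left or to the right of the unit; the rack stands on the other side. The cover fits in at any turn about the vertical.
- rack: Bystander: blue rack 190 x 110 mm full of red-capped tubes, 100 mm high. Origin: centre of its underside.
- bottle: Bystander: white bottle, 68 mm across, 170 mm high. Origin: centre of its underside.
- jar: Bystander: capped jar, 84 mm across, 110 mm high. Origin: centre of its underside.
Mind the look-alikes: they are no part of the job. What is shaped like the cover but black is not meant.

How it is judged:
On the way, in this order (a step that is already met when the one before it is completed fails the run):
1. the cover's upper edge has sprung up (more than 12 mm from its start) with the gripper not touching the cover (distance of cover_edge from where it was at the start of the episode between 0.012 and 0.04 m and contact force between the fingers and cover below 0.3 N), for 0.1 s.
2. the cover is held in the gripper, more than 80 mm from where it started (distance of cover from where it was at the start of the episode above 0.08 m and contact force between the fingers and cover above 1 N), for 0.1 s.
3. the cover is down in the tray, its underside within 12 mm of the tray floor, while still held (z of cover in the frame of tray below 0.015 m and horizontal distance between cover and tray below 0.06 m and contact force between the fingers and cover above 1 N), for 0.1 s.
At the end, for the whole second after the job is handed in: The cover lies at rest and let go, flat in the tray with its ridge up: underside within 5 mm of the tray floor, tilt under 0.08 rad, centre within 60 mm of the tray's centre; the tab has sprung back (under 0.05 rad) (horizontal distance between cover and tray below 0.06 m and z of cover in the frame of tray between 0 and 0.008 m and angle between cover's own z axis and vertical below 0.08 rad and linear speed of cover below 0.02 m/s and value of joint tab below 0.05 rad and contact force between the fingers and cover below 0.1 N); the robot touches nothing.
It fails at once if the rack is moved more than 25 mm or tipped over (distance of rack from where it was at the start of the episode above 0.025 m or angle between rack's own z axis and vertical above 0.3 rad).
It fails at once if the bottle is moved more than 25 mm or tipped over (distance of bottle from where it was at the start of the episode above 0.025 m or angle between bottle's own z axis and vertical above 0.3 rad).
It fails at once if the jar is moved more than 25 mm or tipped over (distance of jar from where it was at the start of the episode above 0.025 m or angle between jar's own z axis and vertical above 0.3 rad).
It fails at once if the gripper pulls or pushes on the cover (over 5 N) while it is still clipped in (upper edge less than 8 mm from its start) (contact force between the fingers and cover above 5 N and distance of cover_edge from where it was at the start of the episode below 0.008 m).
It also fails if it takes over 48 s, if anything falls off the work surface, if the arm or the gripper's body presses on something with over 40 N, if the wrist force passes 120 N, or if a joint passes its speed limit or range.

## Working session

There is one attempt and no reset: what is moved stays moved. The work goes in short steps, Python scripts to look and compute and a tool call to move; the robot and the scene stay as the last step left them, time stands still between calls to the robot, and variables do not carry over. Pictures are saved under pics/ and viewed, at most 10 in all, crops included, and the job is handed in when it is done.

Besides the shell and the picture viewer there is one more tool, called after "Call:" by a JSON object that holds its "name" and its "arguments", one argument or row to a line. drive_tool: Moves the arm, as the interface text tells. Its arguments: {"type":"object","properties":{"commands":{"type":"array","items":{"type":"array","items":{"type":"number"}}},"newtons":{"type":"number"}},"required":["commands"]}

```bash
mkdir -p pics
cat > h.py <<'E'
import numpy as np,cv2
from plant import telemetry,eyes,arm
from scipy.spatial.transform import Rotation as Ro
def pts(c):
    K=c["camera_matrix"];v,u=np.mgrid[:420,:560]
    d=np.array([c["k1"],0,0,0,0.]) 
    p=cv2.undistortPoints(np.stack([u,v],-1).reshape(-1,1,2).astype(float),np.array(K),d).reshape(420,560,2)
    z=c["range_z"];P=np.dstack([p[...,0]*z,p[...,1]*z,z])
    W=(P-np.array(c["t"]))@np.array(c["R"]); W[z==0]=np.nan
    return W
E
python3 - <<'E'
from h import *
s=telemetry.sense();print(s["tcp_pos"],s["orientation"],s["time"],s["contact_force"],s["width"])
for n in("top","side"):
    c=eyes.camera(n);cv2.imwrite(f"pics/{n}0.png",c["pixels"]);np.save(n+"0.npy",pts(c));np.save(n+"i.npy",c["pixels"])
    print(n,-np.array(c["R"]).T@c["t"],np.array(c["R"])[2],(c["range_z"]==0).mean())
print(arm.tip_reach)
E
```

```text
[0.21525372 0.58640607 0.25564163] [-5.49733521e-01 -3.09297151e+00  1.98648466e-03] 0.0 [0.01864968 0.87461326 0.79700704] 0.08530049452517394
top [ 0.23219628 -0.03414365  1.52527508] [ 0.19621606 -0.00626207 -0.98054069] 0.003954081632653061
side [ 0.07297731 -0.81151039  0.75411789] [ 0.41745426  0.70452232 -0.57391658] 0.0038435374149659862
0.025
```

View pics/top0.png

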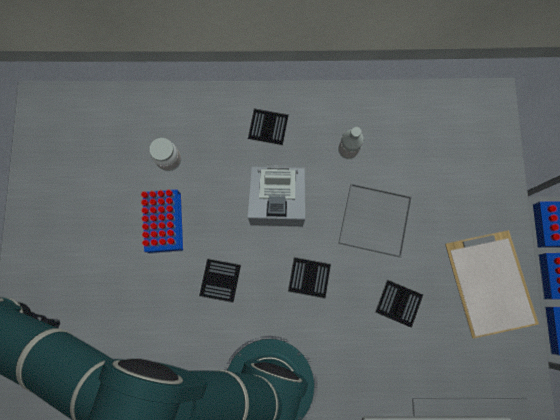

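View pics/side0.png

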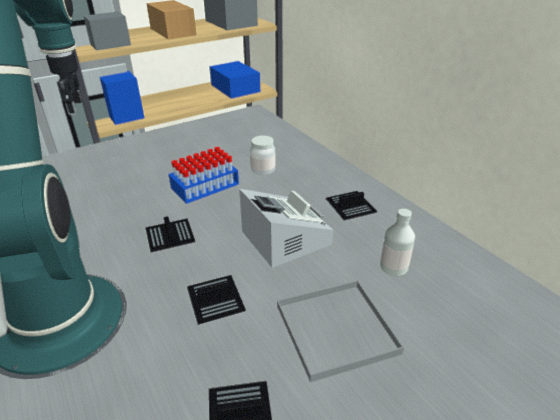

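The top picture shows the unit at about (277,196) with its high end and tab (277,207) toward the robot. The tray is at (375,220), the rack at (162,220), the jar at (164,153) and the bottle at (351,142). The black covers are the look-alikes. Next I measure the unit, tray and tab.

Run:
```python
from h import *
for n,b,tb in(("top",(240,315,155,235),(330,420,178,262)),("side",(225,345,175,275),(270,410,275,385))):
    W=np.load(n+"0.npy");I=np.load(n+"i.npy").astype(int)
    w=W[b[2]:b[3],b[0]:b[1]].reshape(-1,3);im=I[b[2]:b[3],b[0]:b[1]].reshape(-1,3)
    k=(w[:,2]>.02)&(w[:,2]<.16)&(w[:,0]>.4);w=w[k];im=im[k]
    r=cv2.minAreaRect((w[:,:2]*1000).astype(np.float32));print(n,"unit",r)
    yaw=None
    hi=w[w[:,2]>.139];print(" hi edge",hi.mean(0), w[:,2].max())
    white=im.min(1)>215; print(" white",white.sum(),w[white].mean(0))
    cx,cy=np.array(r[0])/1000
    rid=w[white]
    # plane fit of slope, robust
    q=w[(w[:,2]>.06)&(w[:,2]<.14)];
    A=np.c_[q[:,:2]-[cx,cy],np.ones(len(q))];m=np.ones(len(q),bool)
    for _ in range(15):
        s=np.linalg.lstsq(A[m],q[m,2],rcond=None)[0];e=q[:,2]-A@s;m=abs(e)<max(.004,np.median(abs(e)))
    print(" plane",s,np.degrees(np.arctan(np.hypot(*s[:2]))),np.degrees(np.arctan2(s[1],s[0])),m.mean())
    e=w[:,2]-np.c_[w[:,:2]-[cx,cy],np.ones(len(w))]@s
    rd=w[e>.018]; print(" ridge",len(rd),rd.mean(0),cv2.minAreaRect((rd[:,:2]*1000).astype(np.float32)))
    t=W[tb[2]:tb[3],tb[0]:tb[1]].reshape(-1,3);t=t[(t[:,2]>.012)&(t[:,2]<.03)]
    print(" tray",len(t),cv2.minAreaRect((t[:,:2]*1000).astype(np.float32)))
    dark=(im.max(1)<115)&(w[:,2]>.09)&(abs(e)<.03);print(" dark tab",dark.sum(),w[dark].mean(0),cv2.minAreaRect((w[dark][:,:2]*1000).astype(np.float32)))
    b0=I[b[2]:b[3],b[0]:b[1]].astype(np.uint8);cv2.imwrite(f"pics/{n}_c.png",cv2.resize(b0,None,fx=6,fy=6,interpolation=2))
```

```text
top unit ((581.360107421875, -28.420982360839844), (170.29237365722656, 187.30535888671875), 87.94938659667969)
 hi edge [ 0.50521782 -0.02617396  0.14510818] 0.15852262647192772
 white 0 [nan nan nan]
 plane [-0.45568976  0.01990378  0.10156701] 24.51887833697341 177.49900375736794 0.4998105342932929
 ridge 278 [ 0.58839976 -0.02796069  0.12708631] ((566.6708374023438, -29.702503204345703), (79.9957046508789, 127.81419372558594), 89.9489974975586)
 tray 377 ((509.90771484375, -345.9571533203125), (204.21588134765625, 218.4447479248047), 77.0692138671875)
 dark tab 641 [ 0.53815575 -0.02757151  0.13040174] ((553.29150390625, -27.916885375976562), (167.39169311523438, 130.59414672851562), 87.95565032958984)
side unit ((563.4674072265625, 61.4058837890625), (334.3834228515625, 413.1769104003906), 34.951053619384766)
 hi edge [ 0.49961924 -0.03452168  0.14389523] 0.15455387327675432
 white 143 [ 0.60243248 -0.06210722  0.09318568]
 plane [-0.42773921  0.05612965  0.11173249] 23.335670239121413 172.52413394056165 0.4998414208690136
 ridge 291 [ 0.60397471 -0.03509849  0.11549742] ((652.5279541015625, -33.10369873046875), (308.5704345703125, 79.34044647216797), 1.072909951210022)
 tray 1119 ((502.8589782714844, -345.97064208984375), (203.96546936035156, 203.43630981445312), 76.35213470458984)
 dark tab 538 [ 0.49927719 -0.03624156  0.13021779] ((519.2276611328125, -30.210182189941406), (167.67489624023438, 69.99172973632812), 87.89768981933594)<stdin>:9: RuntimeWarning: Mean of empty slice.
  ret = um.true_divide(
```

View pics/top_c.png

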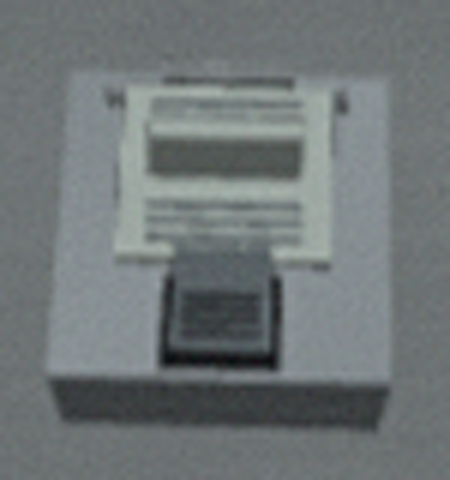

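View pics/side_c.png

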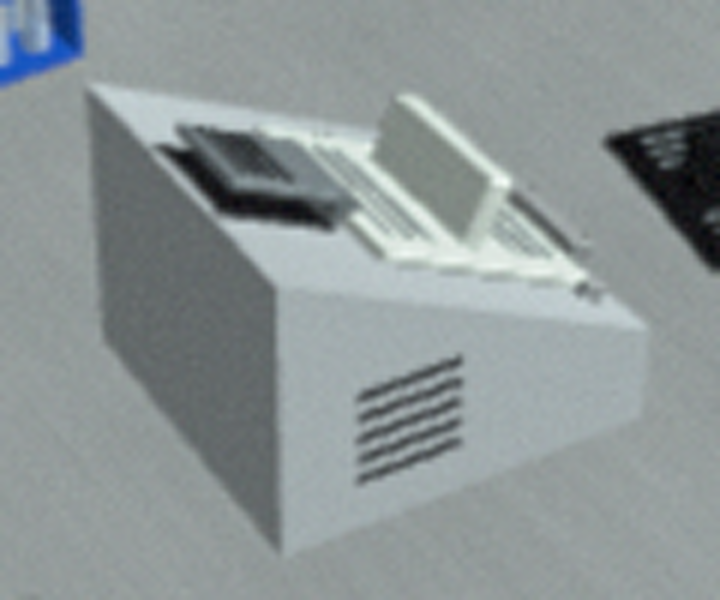

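The crops show the unit squared up. The tab pad is at about (220,312) in the top crop, and the ridge, with its end faces free, is at about (226,155).

The tool stays vertical because only a turn about tool z is available. So I'll press with the fingers shut, then grip the ridge across its 80 mm length. Its end faces stay parallel to the pads at any tilt.

```bash
cat >> h.py <<'E'
U=np.array([.581,-.0284,0]);YAW=np.radians(177.95)
RU=Ro.from_euler('z',YAW).as_matrix()
def uw(p): return U+RU@np.array(p)
def rep(target=None):
    s=telemetry.sense();R=Ro.from_rotvec(s["orientation"]).as_matrix()
    print("t",round(s["time"],2),"tcp",np.round(s["tcp_pos"],4),"toolx ang",np.degrees(np.arctan2(R[1,0],R[0,0])).round(2),"tooly ang",np.degrees(np.arctan2(R[1,1],R[0,1])).round(2),"F",np.round(s["contact_force"],1),"w",s["width"],"j",np.round(s["joint_pos"],2))
    if target is not None: print("units to go",np.round(R.T@(np.array(target)-s["tcp_pos"])/.03,3))
    return s,R
E
python3 - <<'E'
from h import *
P=uw([.0599,0,.1456]);print("pad",P)
s,R=rep(P+[.011,0,.06+.025])
print(R)
E
```

```text
pad [ 0.52113834 -0.02625728  0.1456    ]
t 0.1 tcp [0.2153 0.5865 0.2557] toolx ang 159.85 tooly ang 69.85 F [-0.1  0.7  0.6] w 0.08544620775821975 j [-1.26  0.42 -0.01  1.61  0.    1.11 -0.05]
units to go [-16.952 -15.534   0.856]
[[-9.38774674e-01  3.44531632e-01 -2.55789616e-04]
 [ 3.44531711e-01  9.38774141e-01 -1.00610227e-03]
 [-1.06505378e-04 -1.03263096e-03 -9.99999461e-01]]
```

Call:
{"name": "drive_tool", "arguments": {
  "commands": [
    [0, -0.5, -0.9, 0, -0.105],
    [0, -0.5, -0.9, 0, -0.105],
    [0, -0.5, -0.9, 0, -0.106],
    [0, -0.5, -0.9, 0, 0],
    [0, -0.5, -0.9, 0, 0]
  ]
}}

```text
time: 0.52
tcp_pos: [0.2674, 0.4409, 0.2561]
orientation: [-0.054, -3.141, 0.001]
contact_force: [1.0, 1.2, 0.6]
width: 0.0256
gripper_force: 0.0
```

Call:
{"name": "drive_tool", "arguments": {
  "commands": [
    [0, -0.5, -0.9, 0, 0],
    [0, -0.5, -0.9, 0, 0],
    [0, -0.5, -0.9, 0, 0],
    [0, -0.5, -0.9, 0, 0],
    [0, -0.5, -0.9, 0, 0]
  ]
}}

```text
time: 0.93
tcp_pos: [0.3376, 0.3033, 0.2562]
orientation: [-0.056, -3.141, 0.0]
contact_force: [1.5, 0.1, -0.3]
width: -0.0002
gripper_force: 0.0
```

Call:
{"name": "drive_tool", "arguments": {
  "commands": [
    [0, -0.5, -0.9, 0, 0],
    [0, -0.5, -0.9, 0, 0],
    [0, -0.5, -0.9, 0, 0],
    [0, -0.5, -0.9, 0, 0],
    [0, -0.5, -0.9, 0, 0]
  ]
}}

```text
time: 1.35
tcp_pos: [0.4077, 0.1657, 0.2563]
orientation: [-0.056, -3.141, 0.0]
contact_force: [0.4, 1.1, -0.5]
width: -0.0001
gripper_force: 0.0
```

Run:
```python
from h import *
P=uw([.0599,0,.1456])
rep(P+[.011,0,.06+.025])
```

```text
t 1.35 tcp [0.4077 0.1657 0.2563] toolx ang 177.95 tooly ang 87.95 F [ 0.4  1.1 -0.5] w -5.161354829117193e-05 j [-0.67  0.08  0.23  2.06 -0.02  1.01  1.1 ]
units to go [-4.375 -6.246  0.855]
```

Call:
{"name": "drive_tool", "arguments": {
  "commands": [
    [0, -0.625, -0.892, 0.1, 0],
    [0, -0.625, -0.892, 0.1, 0],
    [0, -0.625, -0.892, 0.1, 0],
    [0, -0.625, -0.892, 0.2, 0],
    [0, -0.625, -0.892, 0.3, 0]
  ]
}}

```text
time: 1.77
tcp_pos: [0.4971, 0.0287, 0.2325]
orientation: [0.056, 3.14, 0.0]
contact_force: [-0.1, 0.6, 0.0]
width: 0.0002
gripper_force: 0.0
```

Call:
{"name": "drive_tool", "arguments": {
  "commands": [
    [0, -0.625, -0.892, 0.3, 0],
    [0, -0.625, -0.892, 0.4, 0],
    [0, 0, 0, 0.5, 0],
    [0, 0, 0, 0.3, 0],
    [0, 0, 0, 0, 0]
  ]
}}

```text
time: 2.18
tcp_pos: [0.5307, -0.0244, 0.1853]
orientation: [-0.056, -3.138, 0.001]
contact_force: [-0.3, -0.3, 0.2]
width: -0.0002
gripper_force: 0.0
```

Run:
```python
from h import *
P=uw([.0599,0,.1456])
rep(P+[.011,0,.025])
c=eyes.camera("side");W=pts(c)
cv2.imwrite("pics/s1.png",cv2.resize(c["pixels"][120:280,200:370],None,fx=4.6,fy=3.75*1.0,interpolation=2)[:600])
```

```text
t 2.18 tcp [ 0.5307 -0.0244  0.1853] toolx ang 177.95 tooly ang 87.95 F [-0.3 -0.3  0.2] w -0.000201281635850544 j [-0.33  0.35  0.38  1.92 -0.16  0.9   1.67]
units to go [-0.053 -0.061  0.491]
```

View pics/s1.png

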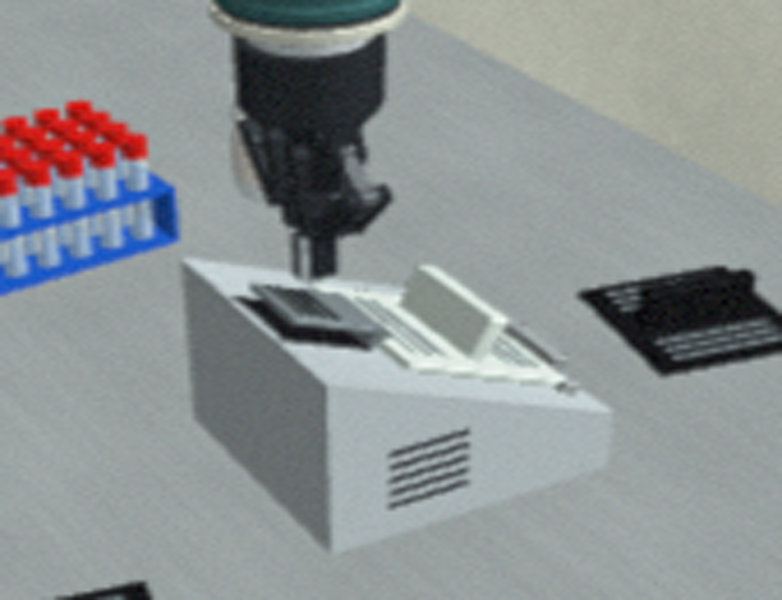

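The shut fingertips, at about (315,278) in the crop, hang right above the tab pad at (300,300). I go down to contact.

Call:
{"name": "drive_tool", "arguments": {
  "commands": [
    [0, -0.05, -0.06, 0.2, 0],
    [0, 0, 0, 0.2, 0],
    [0, 0, 0, 0.1, 0],
    [0, 0, 0, 0, 0],
    [0, 0, 0, 0, 0]
  ]
}}

```text
time: 2.65
tcp_pos: [0.5333, -0.0263, 0.1724]
orientation: [0.056, 3.141, -0.0]
contact_force: [-0.7, 0.5, -0.0]
width: 0.0001
gripper_force: 0.0
```

Call:
{"name": "drive_tool", "arguments": {
  "commands": [
    [0, 0, 0, 0.05, 0],
    [0, 0, 0, 0.05, 0],
    [0, 0, 0, 0, 0]
  ]
}}

```text
time: 2.9
tcp_pos: [0.5333, -0.0264, 0.1692]
orientation: [-0.056, -3.141, 0.0]
contact_force: [1.3, -0.4, 0.2]
width: 0.0003
gripper_force: 0.0
```

Call:
{"name": "drive_tool", "arguments": {
  "commands": [
    [0, 0, 0, 0.05, 0],
    [0, 0, 0, 0, 0]
  ]
}}

```text
time: 3.07
tcp_pos: [0.5335, -0.0265, 0.1679]
orientation: [0.056, 3.141, -0.0]
contact_force: [0.1, 0.5, 2.0]
width: -0.0
gripper_force: 1.1
```

Call:
{"name": "drive_tool", "arguments": {
  "commands": [
    [0, 0, 0, 0.05, 0],
    [0, 0, 0, 0, 0]
  ]
}}

```text
time: 3.23
tcp_pos: [0.5339, -0.0265, 0.1668]
orientation: [0.056, 3.14, -0.0]
contact_force: [0.8, -1.0, 7.4]
width: -0.0002
gripper_force: 3.6
```

Call:
{"name": "drive_tool", "arguments": {
  "commands": [
    [0, 0, 0, 0.08, 0],
    [0, 0, 0, 0.08, 0],
    [0, 0, 0, 0.08, 0],
    [0, 0, 0, 0, 0]
  ]
}}

```text
time: 3.57
tcp_pos: [0.5344, -0.0266, 0.16]
orientation: [0.056, 3.139, 0.0]
contact_force: [1.8, -0.5, 12.7]
width: -0.0001
gripper_force: 6.9
```

Call:
{"name": "drive_tool", "arguments": {
  "commands": [
    [0, 0, 0, 0.05, 0],
    [0, 0, 0, 0.05, 0],
    [0, 0, 0, 0, 0]
  ]
}}

```text
time: 3.82
tcp_pos: [0.5345, -0.0266, 0.1575]
orientation: [0.056, 3.138, 0.0]
contact_force: [-0.5, 0.6, 21.6]
width: -0.0004
gripper_force: 10.7
```

```bash
cat >> h.py <<'E'
def white(n="side",b=(225,345,175,275)):
    "top of white ridge/cover: height histogram of the ridge in unit frame"
    c=eyes.camera(n);W=pts(c);np.save("last.npy",W);np.save("lasti.npy",c["pixels"])
    q=(W.reshape(-1,3)-U)@RU   # unit frame
    hf=.0985+np.tan(np.radians(27))*q[:,0]
    h=(q[:,2]-hf)*np.cos(np.radians(27))
    sl=(q[:,0]+.026)/np.cos(np.radians(27))
    for a in np.arange(-.06,.075,.01):
        k=(abs(abs(q[:,1])-.047)<.007)&(q[:,0]>-.026+(a-.005)*.891)&(q[:,0]<-.026+(a+.005)*.891)&(q[:,2]>.02)
        print(round(a,3),k.sum(),np.round(1000*np.median(h[k]),1) if k.any() else None,end=" | ")
    print();return W,c
E
python3 - <<'E'
from h import *
rep();white()
E
```

```text
t 3.82 tcp [ 0.5345 -0.0266  0.1575] toolx ang 177.94 tooly ang 87.94 F [-0.5  0.6 21.6] w -0.00040618652554288184 j [-0.31  0.4   0.37  1.94 -0.19  0.84  1.7 ]
-0.06 1 11.4 | -0.05 7 4.5 | -0.04 8 1.9 | -0.03 18 8.8 | -0.02 30 26.8 | -0.01 27 13.3 | 0.0 16 13.6 | 0.01 14 7.0 | 0.02 25 -2.0 | 0.03 22 -2.8 | 0.04 11 -2.3 | 0.05 19 -1.9 | 0.06 53 204.4 | 0.07 109 206.8 |
```

Run:
```python
from h import *
c=np.load("lasti.npy")
cv2.imwrite("pics/s2.png",cv2.resize(c[160:280,220:370],None,fx=5,fy=5,interpolation=2))
```

```text
(no output)
```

View pics/s2.png

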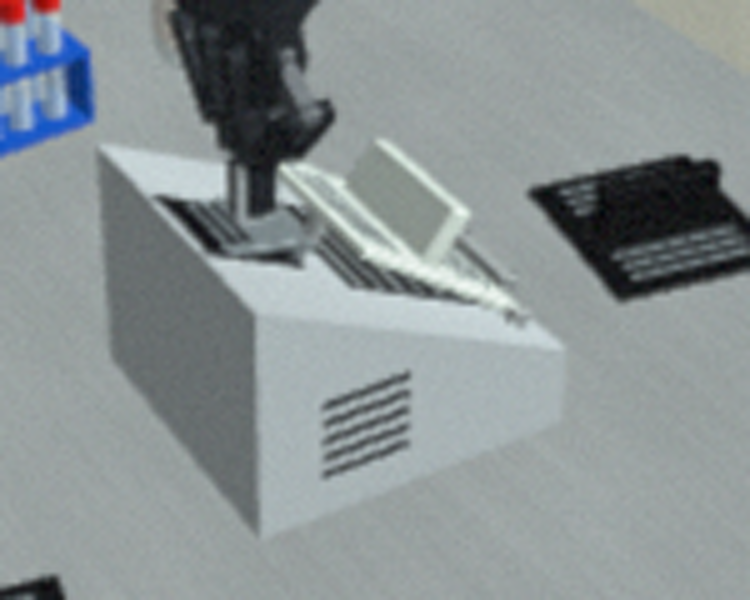

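The cover has sprung up: its upper edge is at (285,170) and clear of the fingers at (250,215). I retract, open, and measure the ridge.

Call:
{"name": "drive_tool", "arguments": {
  "commands": [
    [0, 0, 0, -0.3, 0],
    [0, 0, 0, -0.6, 0],
    [0, 0, 0, -1, 0],
    [0, 0, 0, -1, 0],
    [0.5, 0, 0, -0.5, 0]
  ]
}}

```text
time: 4.28
tcp_pos: [0.534, -0.0267, 0.2613]
orientation: [0.057, 3.138, 0.0]
contact_force: [0.2, 0.1, -0.0]
width: 0.0108
gripper_force: 0.0
```

Call:
{"name": "drive_tool", "arguments": {
  "commands": [
    [1, 0.5, 0, 0, 0],
    [1, 0.3, 0, 0, 0],
    [1, 0, 0, 0, 0],
    [1, 0, 0, 0, 0]
  ]
}}

```text
time: 4.62
tcp_pos: [0.509, -0.0255, 0.2578]
orientation: [-0.056, -3.141, -0.0]
contact_force: [0.2, -1.0, -0.1]
width: 0.0607
gripper_force: 0.0
```

Run:
```python
from h import *
s,R=rep()
for n in("side","top"):
    c=eyes.camera(n);W=pts(c);I=c["pixels"].astype(int)
    q=(W-U)@RU*1000
    # ridge: points above z 105 in window, below 140
    k=(q[...,2]>100)&(q[...,2]<140)&(abs(q[...,1])<60)&(q[...,0]<-10-0*q[...,2])&(q[...,0]>-90)
    p=q[k];hc=(p-[-31.6,0,94.1])
    t=np.radians(37);xc=hc[:,0]*np.cos(t)+hc[:,2]*np.sin(t);zc=-hc[:,0]*np.sin(t)+hc[:,2]*np.cos(t)
    r=(zc>14)&(abs(xc)<25)
    print(n,r.sum(),"y pct",np.percentile(p[r,1],[0,3,50,97,100]).round(1),"xc",np.percentile(xc[r],[5,50,95]).round(1),"zc",np.percentile(zc[r],[50,95,100]).round(1))
    np.save(n+"2.npy",q); cv2.imwrite(f"pics/{n}3.png",cv2.resize(c["pixels"][155:255,225:345],None,fx=6,fy=6,interpolation=2))
    # plate plane: angle
    pl=p[(abs(zc)<14)&(xc>12)&(xc<60)]
    if len(pl)>10: 
        f=np.polyfit(pl[:,0],pl[:,2],1);print("plate ang",np.degrees(np.arctan(f[0])),f,len(pl))
```

```text
t 4.62 tcp [ 0.509  -0.0255  0.2578] toolx ang 177.96 tooly ang 87.96 F [ 0.2 -1.  -0.1] w 0.06072094631377912 j [-0.36  0.22  0.41  1.91 -0.1   1.04  1.62]
side 219 y pct [-36.8 -33.2  10.4  42.5  44.4] xc [-1.1  7.1 10.2] zc [25.8 35.3 36.4]
plate ang 32.54102864025594 [  0.63807743 118.69755681] 60Traceback (most recent call last):
  File "<stdin>", line 11, in <module>
    return _quantile_unchecked(
        a, q, axis, out, overwrite_input, method, keepdims, weights)
    return _ureduce(a,
                    func=_quantile_ureduce_func,
    ...<5 lines>...
                    overwrite_input=overwrite_input,
                    method=method)
    r = func(a, **kwargs)
    result = _quantile(arr,
                       quantiles=q,
    ...<2 lines>...
                       out=out,
                       weights=wgt)
    slices_having_nans = np.isnan(arr[-1, ...])
                                  ~~~^^^^^^^^^
IndexError: index -1 is out of bounds for axis 0 with size 0
```

Run:
```python
from h import *
rep(uw([-.0485,.0019,.165]))
```

```text
t 4.72 tcp [ 0.5095 -0.0256  0.2577] toolx ang 177.95 tooly ang 87.95 F [1.1 0.3 0.2] w 0.07441997904904148 j [-0.36  0.22  0.41  1.91 -0.1   1.04  1.62]
units to go [-4.003 -0.071  3.089]
```

Call:
{"name": "drive_tool", "arguments": {
  "commands": [
    [1, -0.8, 0, 0.2, 0],
    [1, -0.8, 0, 0.5, 0],
    [1, -0.8, 0, 0.7, 0],
    [1, -0.8, 0, 0.8, 0],
    [1, -0.8, -0.07, 0.8, 0]
  ]
}}

```text
time: 5.13
tcp_pos: [0.6306, -0.0316, 0.1663]
orientation: [-0.055, -3.141, -0.0]
contact_force: [0.4, -0.4, 1.1]
width: 0.0858
gripper_force: 0.0
```

Call:
{"name": "drive_tool", "arguments": {
  "commands": [
    [1, 0, 0, 0.08, 0],
    [1, 0, 0, 0, 0],
    [1, 0, 0, 0, 0]
  ]
}}

```text
time: 5.38
tcp_pos: [0.6289, -0.0323, 0.1655]
orientation: [-0.057, -3.14, 0.001]
contact_force: [0.1, -0.1, 1.5]
width: 0.0853
gripper_force: 0.0
```

Run:
```python
from h import *
s,R=rep(uw([-.0485,.0019,.165]))
c=eyes.camera("side");W=pts(c);q=(W-U)@RU*1000;np.save("side3.npy",q);np.save("side3i.npy",c["pixels"])
tq=(s["tcp_pos"]-U)@RU*1000;print("tcp unit",tq)
I=c["pixels"].astype(int)
k=(q[...,2]>110)&(q[...,2]<175)&(abs(q[...,1])<80)&(q[...,0]>-85)&(q[...,0]<-15)&(I.max(2)<110)
p=q[k]
for z in range(112,176,6):
    m=abs(p[:,2]-z)<3
    if m.any():
        yy=np.sort(p[m,1]);print(z,m.sum(),"y neg",yy[yy<0][[0,-1]] if (yy<0).any() else 0,"pos",yy[yy>0][[0,-1]] if (yy>0).any() else 0,"x",np.percentile(p[m,0],[5,95]).round(1))
cv2.imwrite("pics/s3.png",cv2.resize(c["pixels"][150:250,250:370],None,fx=6,fy=6,interpolation=2))
t=c
```

```text
t 5.38 tcp [ 0.6289 -0.0323  0.1655] toolx ang 177.93 tooly ang 87.93 F [ 0.1 -0.1  1.5] w 0.08525214536254629 j [-0.27  0.54  0.37  1.69 -0.23  0.95  1.72]
units to go [-0.015  0.01   0.015]
tcp unit [-48.0421335    2.18796754 165.45135883]
154 11 y neg [-42.36489669 -38.80756527] pos 0 x [-55.2 -36.8]
160 25 y neg [-43.37681837 -38.69200449] pos [45.14126217 58.53624074] x [-56.1 -35.4]
166 28 y neg [-43.80261283 -38.01679799] pos [49.20207481 60.74502836] x [-56.5 -34.8]
172 36 y neg [-43.42455979 -36.06877393] pos [48.40768379 60.715869  ] x [-54.6 -36.4]
```

View pics/s3.png

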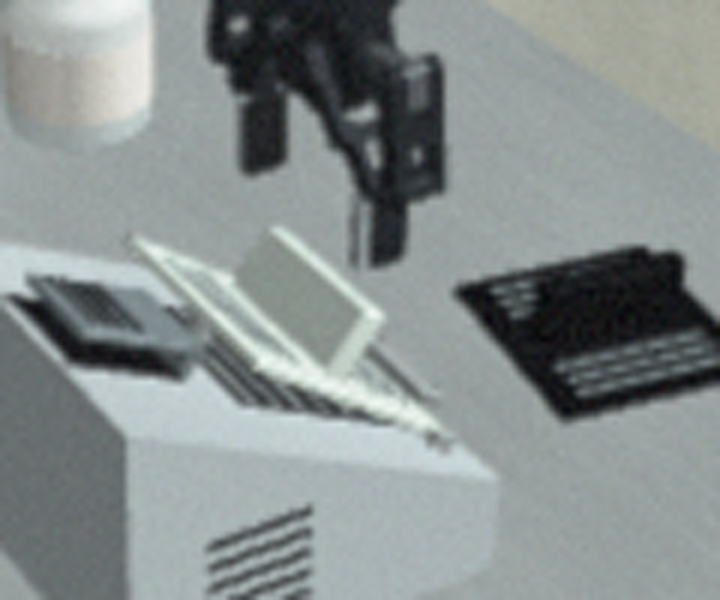

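The open fingers, with tips at (262,165) and (385,262), hang over the ridge, which runs from (278,232) to (365,330). I compare the ridge ends with the fingers in this same camera.

Run:
```python
from h import *
q=np.load("side3.npy");I=np.load("side3i.npy").astype(int)
# finger faces: near finger back histogram, far inner
def hist(k,lo,hi):
    h,e=np.histogram(q[...,1][k],np.arange(lo,hi,1));print([(int(a),int(b)) for a,b in zip(e,h) if b])
dark=(I.max(2)<110)
fz=(q[...,2]>152)&(q[...,2]<176)&(q[...,0]>-70)&(q[...,0]<-25)
hist(fz&(q[...,1]<0),-60,0);hist(fz&(q[...,1]>0),40,70)
h=q-[-31.6,0,94.1];t=np.radians(37);xc=h[...,0]*np.cos(t)+h[...,2]*np.sin(t);zc=-h[...,0]*np.sin(t)+h[...,2]*np.cos(t)
r=(zc>15)&(zc<45)&(abs(xc)<20)&(q[...,2]<145)
hist(r,-60,60)
# ridge extent per pixel row: ends on the top strip
tp=(zc>33)&(zc<45)&(abs(xc)<15)&(q[...,2]<145);print(tp.sum(),np.sort(q[...,1][tp])[[0,1,2,-3,-2,-1]],np.median(q[tp],0),np.median(zc[tp]))
# end face: xc between -6 and 6
e=(zc>12)&(zc<34)&(abs(xc)<5)&(q[...,1]>30);print("end",e.sum(),np.sort(q[...,1][e]).round(1))
f=(zc>12)&(zc<33)&(abs(q[...,1])<35)&(abs(xc)<20);print("face xc",f.sum(),np.percentile(xc[f],[10,50,90]))
# unit side wall
w=(q[...,2]>25)&(q[...,2]<60)&(q[...,0]>-80)&(q[...,0]<80)&(q[...,1]>75)&(q[...,1]<100);print("wall y",w.sum(),np.median(q[...,1][w]))
w=(q[...,2]>25)&(q[...,2]<120)&(abs(q[...,1])<75)&(q[...,0]>80)&(q[...,0]<105);print("front x",w.sum(),np.median(q[...,0][w]))
```

```text
[(-48, 1), (-47, 1), (-46, 2), (-45, 3), (-44, 8), (-43, 8), (-42, 9), (-41, 14), (-40, 14), (-39, 6), (-38, 1), (-37, 1)]
[(45, 3), (46, 1), (48, 2), (49, 3), (50, 4), (51, 10), (52, 4), (53, 4), (54, 2), (56, 8), (57, 3), (58, 10), (59, 7), (60, 3)]
[(-39, 1), (-38, 2), (-36, 3), (-35, 1), (-34, 2), (-33, 1), (-32, 3), (-31, 3), (-30, 1), (-29, 5), (-28, 2), (-27, 1), (-26, 1), (-25, 1), (-24, 5), (-23, 2), (-22, 3), (-21, 2), (-20, 4), (-19, 3), (-18, 2), (-17, 2), (-16, 2), (-15, 1), (-14, 3), (-13, 4), (-12, 1), (-11, 2), (-10, 3), (-9, 1), (-8, 2), (-7, 3), (-6, 1), (-5, 1), (-4, 5), (-3, 3), (-2, 1), (-1, 1), (0, 1), (1, 3), (2, 1), (3, 3), (4, 3), (5, 2), (6, 3), (7, 4), (8, 2), (9, 3), (10, 2), (11, 1), (12, 4), (13, 3), (14, 4), (15, 1), (16, 3), (17, 3), (18, 1), (19, 2), (20, 3), (21, 3), (22, 1), (23, 3), (24, 2), (25, 2), (26, 4), (27, 3), (28, 3), (29, 2), (30, 1), (31, 3), (32, 3), (33, 6), (35, 1), (36, 4), (37, 3), (38, 4), (39, 4), (40, 5), (41, 6), (42, 10), (43, 2), (44, 2)]
43 [-35.97485006 -31.96926415 -30.60970158  39.9696179   41.78884994
  44.00264494] [-49.16278653   6.45008317 124.31444265] 34.68751876779077
end 22 [33.1 38.4 39.7 40.6 40.7 40.7 41.1 41.3 41.4 41.6 41.7 42.1 42.2 42.3
 42.3 42.5 42.5 42.9 43.  43.8 44.  44.8]
face xc 148 [5.81102965 7.9059274  9.74794881]
wall y 560 86.85239734695428
front x 745 94.75020526898481
```

Call:
{"name": "drive_tool", "arguments": {
  "commands": [
    [1, -0.07, -0.015, 0.4, 0],
    [1, 0, 0, 0.35, 0],
    [1, 0, 0, 0.15, 0],
    [1, 0, 0, 0.05, 0],
    [1, 0, 0, 0, 0]
  ]
}}

```text
time: 5.85
tcp_pos: [0.6309, -0.0325, 0.1369]
orientation: [-0.056, -3.14, 0.0]
contact_force: [0.6, -0.6, 0.6]
width: 0.0853
gripper_force: 0.0
```

Call:
{"name": "drive_tool", "arguments": {
  "commands": [
    [1, 0, 0, 0.07, 0],
    [1, 0, 0, 0.07, 0],
    [1, 0, 0, 0, 0]
  ]
}}

```text
time: 6.1
tcp_pos: [0.6312, -0.0325, 0.1328]
orientation: [-0.056, -3.141, 0.0]
contact_force: [-0.7, 0.4, 0.0]
width: 0.0852
gripper_force: 0.0
```

Call:
{"name": "drive_tool", "arguments": {
  "commands": [
    [1, 0, 0, 0.13, 0],
    [1, 0, 0, 0.13, 0],
    [1, 0, 0, 0, 0]
  ]
}}

```text
time: 6.35
tcp_pos: [0.6309, -0.0325, 0.1243]
orientation: [-0.056, -3.14, 0.0]
contact_force: [-0.6, -0.5, -0.7]
width: 0.0858
gripper_force: 0.0
```

Call:
{"name": "drive_tool", "arguments": {
  "commands": [
    [1, 0, 0, 0.12, 0],
    [1, 0, 0, 0.12, 0],
    [1, 0, 0, 0, 0]
  ]
}}

```text
time: 6.6
tcp_pos: [0.6309, -0.0325, 0.1172]
orientation: [-0.056, -3.14, 0.0]
contact_force: [-1.1, -0.2, 0.5]
width: 0.0858
gripper_force: 0.0
```

Call:
{"name": "drive_tool", "arguments": {
  "commands": [
    [0.85, 0, 0, 0, 0],
    [0.5, 0, 0, 0, 0],
    [0.5, 0, 0, 0, 0],
    [0.5, 0, 0, 0, 0]
  ],
  "newtons": 40
}}

```text
time: 6.93
tcp_pos: [0.6311, -0.0326, 0.118]
orientation: [-0.056, -3.141, 0.0]
contact_force: [-2.4, 0.1, 0.6]
width: 0.0791
gripper_force: 48.5
```

Gripped at 79 mm. Now I draw the cover up along its own x by about 14 mm, then lift.

Call:
{"name": "drive_tool", "arguments": {
  "commands": [
    [0.5, 0.1, 0, -0.075, 0],
    [0.5, 0.1, 0, -0.075, 0],
    [0.5, 0.1, 0, -0.075, 0],
    [0.5, 0.08, 0, -0.06, 0],
    [0.5, 0, 0, 0, 0]
  ]
}}

```text
time: 7.35
tcp_pos: [0.6195, -0.0321, 0.1271]
orientation: [0.056, 3.141, 0.0]
contact_force: [-0.2, 0.8, -2.0]
width: 0.0788
gripper_force: 49.1
```

Call:
{"name": "drive_tool", "arguments": {
  "commands": [
    [0.5, 0, 0, -0.15, 0],
    [0.5, 0, 0, -0.2, 0],
    [0.5, 0, 0, -0.3, 0],
    [0.5, 0, 0, -0.3, 0],
    [0.5, 0, 0, 0, 0]
  ]
}}

```text
time: 7.77
tcp_pos: [0.6209, -0.0323, 0.1575]
orientation: [0.056, 3.138, 0.0]
contact_force: [-0.5, 0.5, -1.6]
width: 0.0789
gripper_force: 49.4
```

Call:
{"name": "drive_tool", "arguments": {
  "commands": [
    [0.5, 0, 0, -0.4, 0],
    [0.5, 0, 0, -0.6, 0],
    [0.5, 0, 0, -0.8, 0],
    [0.5, 0, 0, -0.8, 0],
    [0.5, 0, 0, -0.4, 0]
  ]
}}

```text
time: 8.18
tcp_pos: [0.6206, -0.0323, 0.2484]
orientation: [0.056, 3.138, 0.0]
contact_force: [-0.7, 0.2, -2.1]
width: 0.079
gripper_force: 50.2
```

Run:
```python
from h import *
rep([.506,-.346,.2])
c=eyes.camera("side")
cv2.imwrite("pics/s4.png",cv2.resize(c["pixels"][100:260,220:400],None,fx=4,fy=3.75,interpolation=2))
```

```text
t 8.18 tcp [ 0.6206 -0.0323  0.2484] toolx ang 177.94 tooly ang 87.94 F [-0.7  0.2 -2.1] w 0.07896037474799318 j [-0.29  0.44  0.4   1.64 -0.19  1.09  1.69]
units to go [  3.445 -10.586   1.602]
```

View pics/s4.png

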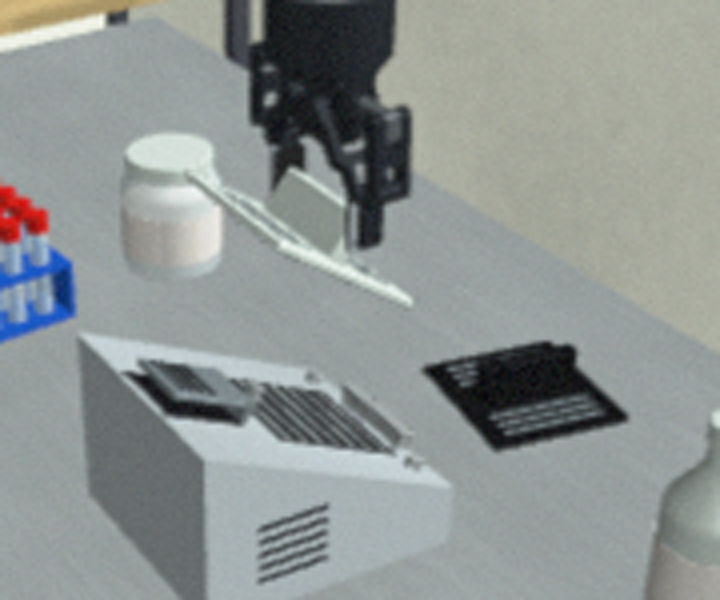

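The cover is held at about 37° and clear of the unit. I carry it to the tray.

Call:
{"name": "drive_tool", "arguments": {
  "commands": [
    [0.5, 0.5, -0.4, 0, 0],
    [0.5, 0.5, -0.8, 0, 0],
    [0.5, 0.5, -0.85, 0, 0],
    [0.5, 0.5, -0.85, 0, 0],
    [0.5, 0.5, -0.85, 0, 0]
  ]
}}

```text
time: 8.65
tcp_pos: [0.5397, -0.1427, 0.2444]
orientation: [-0.056, -3.14, -0.0]
contact_force: [0.7, -1.2, -2.4]
width: 0.079
gripper_force: 50.1
```

Call:
{"name": "drive_tool", "arguments": {
  "commands": [
    [0.5, 0.5, -0.85, 0, 0],
    [0.5, 0.4, -0.85, 0, 0],
    [0.5, 0, -0.85, 0.1, 0],
    [0.5, 0, -0.85, 0.2, 0],
    [0.5, 0, -0.85, 0.3, 0]
  ]
}}

```text
time: 9.07
tcp_pos: [0.5091, -0.2695, 0.2269]
orientation: [0.056, 3.14, -0.0]
contact_force: [1.2, 0.0, -2.4]
width: 0.0791
gripper_force: 50.2
```

Call:
{"name": "drive_tool", "arguments": {
  "commands": [
    [0.5, 0, -0.85, 0.5, 0],
    [0.5, 0, -0.85, 0.5, 0],
    [0.5, 0, -0.6, 0.5, 0],
    [0.5, 0, -0.2, 0.5, 0],
    [0.5, 0, 0, 0.3, 0]
  ]
}}

```text
time: 9.48
tcp_pos: [0.5053, -0.3443, 0.1557]
orientation: [-0.06, -3.139, -0.001]
contact_force: [0.1, 0.5, -1.6]
width: 0.0793
gripper_force: 50.1
```

Run:
```python
from h import *
rep([.506,-.346,.07])
```

```text
t 9.48 tcp [ 0.5053 -0.3443  0.1557] toolx ang 177.82 tooly ang 87.82 F [ 0.1  0.5 -1.6] w 0.07926134699714797 j [ 0.2   0.54  0.46  1.75 -0.29  0.92  2.32]
units to go [-0.031 -0.056  2.858]
```

Call:
{"name": "drive_tool", "arguments": {
  "commands": [
    [0.5, 0, 0, 0.7, 0],
    [0.5, 0, 0, 0.7, 0],
    [0.5, 0, 0, 0.6, 0],
    [0.5, 0, 0, 0.4, 0],
    [0.5, 0, 0, 0.2, 0]
  ]
}}

```text
time: 9.9
tcp_pos: [0.5064, -0.3418, 0.0784]
orientation: [-0.055, -3.139, -0.002]
contact_force: [0.1, 0.0, -1.9]
width: 0.0791
gripper_force: 50.1
```

Call:
{"name": "drive_tool", "arguments": {
  "commands": [
    [0.5, 0, 0, 0.1, 0],
    [0.5, 0, 0, 0, 0],
    [0.5, 0, 0, 0, 0]
  ],
  "newtons": 25
}}

```text
time: 10.15
tcp_pos: [0.5071, -0.3434, 0.0779]
orientation: [0.056, 3.14, -0.001]
contact_force: [-0.1, -0.6, -1.8]
width: 0.079
gripper_force: 50.1
```

Call:
{"name": "drive_tool", "arguments": {
  "commands": [
    [0.5, 0, 0, 0.08, 0],
    [0.5, 0, 0, 0.08, 0],
    [0.5, 0, 0, 0.08, 0],
    [0.5, 0, 0, 0, 0]
  ]
}}

```text
time: 10.48
tcp_pos: [0.5065, -0.3432, 0.0696]
orientation: [-0.056, -3.141, -0.0]
contact_force: [0.1, 0.5, -2.2]
width: 0.0795
gripper_force: 50.1
```

Call:
{"name": "drive_tool", "arguments": {
  "commands": [
    [0.5, 0, 0, 0.08, 0],
    [0.5, 0, 0, 0.08, 0],
    [0.5, 0, 0, 0.08, 0],
    [0.5, 0, 0, 0, 0]
  ]
}}

```text
time: 10.82
tcp_pos: [0.5064, -0.3434, 0.063]
orientation: [-0.057, -3.141, -0.001]
contact_force: [-3.7, 3.6, 11.7]
width: 0.0793
gripper_force: 51.9
```

Call:
{"name": "drive_tool", "arguments": {
  "commands": [
    [0.6, 0, 0, 0.04, 0],
    [0.6, 0, 0, 0, 0],
    [0.6, 0, 0, 0.04, 0],
    [0.6, 0, 0, 0, 0]
  ],
  "newtons": 20
}}

```text
time: 11.15
tcp_pos: [0.5064, -0.3438, 0.062]
orientation: [0.057, 3.14, 0.0]
contact_force: [-13.2, 7.3, 35.7]
width: 0.079
gripper_force: 55.2
```

Call:
{"name": "drive_tool", "arguments": {
  "commands": [
    [0.6, 0, 0, 0.08, 0],
    [0.6, 0, 0, 0, 0]
  ]
}}

```text
time: 11.32
tcp_pos: [0.5062, -0.3441, 0.0596]
orientation: [0.058, 3.14, -0.0]
contact_force: [-14.3, 7.5, 34.9]
width: 0.0793
gripper_force: 57.3
```

```bash
cat >> h.py <<'E'
def tilt():
    c=eyes.camera("side");W=pts(c);I=c["pixels"].astype(int)
    s,R=rep()
    q=(W-s["tcp_pos"])@RU
    k=(I.min(2)>110)&(abs(q[...,1])<.06)&(abs(q[...,0])<.085)&(W[...,2]<.12)&(W[...,2]>.004)
    k&=(I.max(2)-I.min(2)<40)
    p=W[k];qq=q[k]
    for a in np.arange(-80,85,10):
        m=abs(qq[:,0]*1000-a)<5
        if m.sum()>3:print(a,m.sum(),np.percentile(p[m,2]*1000,[5,25,50,75,95]).round(0))
    return c
E
python3 - <<'E'
from h import *
c=tilt()
cv2.imwrite("pics/s5.png",cv2.resize(c["pixels"][200:400,250:430],None,fx=4,fy=3,interpolation=2))
E
```

```text
t 11.37 tcp [ 0.5063 -0.3441  0.0596] toolx ang 177.89 tooly ang 87.89 F [-14.2   5.9  33.7] w 0.07883935650320194 j [ 0.25  0.67  0.4   1.79 -0.36  0.75  2.37]
-80 5 [ 4.  4.  6. 19. 20.]
-40 5 [4. 4. 4. 5. 5.]
-30 20 [ 5.  7.  8.  9. 11.]
-20 38 [ 7. 12. 13. 15. 16.]
-10 37 [10. 18. 21. 22. 41.]
0 101 [22. 29. 66. 68. 70.]
10 329 [33. 57. 62. 67. 72.]
20 298 [39. 44. 49. 53. 57.]
30 136 [43. 46. 47. 49. 50.]
40 141 [45. 52. 54. 56. 58.]
50 153 [34. 59. 61. 63. 64.]
60 153 [62. 66. 68. 69. 71.]
70 164 [67. 69. 71. 72. 73.]
80 11 [4. 4. 4. 5. 5.]
```

View pics/s5.png

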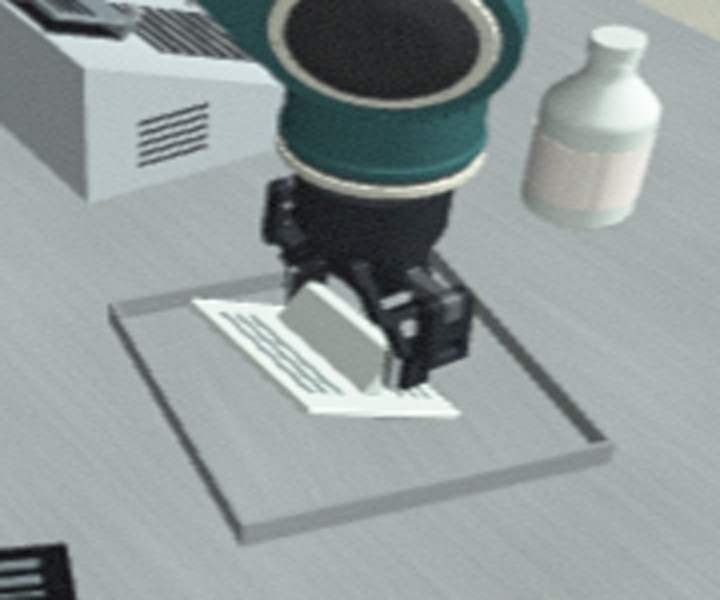

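The cover is still tilted at about 36°, with its low edge on the tray floor and all of it inside the walls. I'll ease off, shift 30 mm outward, then swing it flat about that edge by moving along the arc.

Call:
{"name": "drive_tool", "arguments": {
  "commands": [
    [0.6, 0, 0, -0.3, 0],
    [0.6, -0.4, 0, -0.1, 0],
    [0.6, -0.4, 0, 0, 0],
    [0.6, -0.2, 0, 0, 0],
    [0.85, 0, 0, 0, 0]
  ],
  "newtons": 20
}}

```text
time: 11.78
tcp_pos: [0.5377, -0.3439, 0.0696]
orientation: [0.054, 3.141, -0.0]
contact_force: [-0.0, 0.8, -2.1]
width: 0.079
gripper_force: 52.8
```

Call:
{"name": "drive_tool", "arguments": {
  "commands": [
    [0.85, 0, 0, 0, 0],
    [0.85, 0, 0, 0.1, 0],
    [0.85, 0, 0, 0.1, 0],
    [0.85, 0, 0, 0, 0]
  ]
}}

```text
time: 12.12
tcp_pos: [0.5359, -0.3443, 0.0631]
orientation: [-0.057, -3.14, -0.001]
contact_force: [-0.5, 0.4, -2.8]
width: 0.0791
gripper_force: 52.8
```

Call:
{"name": "drive_tool", "arguments": {
  "commands": [
    [0.85, 0, 0, 0.08, 0],
    [0.85, 0.12, 0, 0.08, 0],
    [0.85, 0.12, 0, 0.08, 0],
    [0.85, 0, 0, 0, 0]
  ]
}}

```text
time: 12.45
tcp_pos: [0.5293, -0.3442, 0.0568]
orientation: [0.057, 3.14, -0.0]
contact_force: [2.2, 1.9, 4.0]
width: 0.0788
gripper_force: 54.1
```

Call:
{"name": "drive_tool", "arguments": {
  "commands": [
    [0.85, 0.12, 0, 0.08, 0],
    [0.85, 0.12, 0, 0.08, 0],
    [0.85, 0, 0, 0, 0]
  ]
}}

```text
time: 12.7
tcp_pos: [0.5221, -0.3441, 0.0521]
orientation: [0.057, 3.14, -0.001]
contact_force: [0.3, -0.1, 4.0]
width: 0.0793
gripper_force: 54.6
```

Low force; it is pivoting. I continue along the arc.

Call:
{"name": "drive_tool", "arguments": {
  "commands": [
    [0.85, 0.12, 0, 0.1, 0],
    [0.85, 0.1, 0, 0.1, 0],
    [0.85, 0, 0, 0, 0]
  ]
}}

```text
time: 12.95
tcp_pos: [0.5155, -0.3438, 0.046]
orientation: [0.057, 3.141, -0.001]
contact_force: [-0.4, 1.3, 6.9]
width: 0.0789
gripper_force: 55.3
```

Call:
{"name": "drive_tool", "arguments": {
  "commands": [
    [0.85, 0.08, 0, 0.1, 0],
    [0.85, 0.08, 0, 0.1, 0],
    [0.85, 0, 0, 0, 0]
  ]
}}

```text
time: 13.2
tcp_pos: [0.5106, -0.3437, 0.0399]
orientation: [-0.057, -3.141, 0.0]
contact_force: [-2.4, 0.1, 5.8]
width: 0.0791
gripper_force: 55.9
```

Run:
```python
from h import *
c=tilt()
```

```text
t 13.25 tcp [ 0.5107 -0.3437  0.0401] toolx ang 177.93 tooly ang 87.93 F [-0.3  0.1  5.7] w 0.0788159355712683 j [ 0.26  0.71  0.39  1.78 -0.38  0.73  2.38]
-80 21 [ 4. 19. 20. 21. 22.]
-70 4 [4. 4. 4. 5. 5.]
-50 38 [ 5.  7.  8.  9. 10.]
-40 57 [ 7.  8.  9. 10. 12.]
-30 68 [ 5.  9. 11. 11. 13.]
-20 35 [ 9. 11. 12. 12. 14.]
-10 31 [ 9. 13. 13. 15. 17.]
0 119 [15. 39. 49. 49. 51.]
10 471 [17. 22. 33. 44. 52.]
20 191 [17. 18. 19. 20. 22.]
30 184 [18. 20. 21. 22. 23.]
40 188 [20. 21. 23. 23. 25.]
50 190 [21. 23. 24. 25. 26.]
60 213 [22. 24. 25. 26. 28.]
70 72 [13. 22. 25. 26. 27.]
80 6 [4. 4. 4. 4. 5.]
```

Call:
{"name": "drive_tool", "arguments": {
  "commands": [
    [0.85, 0.05, 0, 0.1, 0],
    [0.85, 0.04, 0, 0.1, 0],
    [0.85, 0, 0, 0, 0]
  ]
}}

```text
time: 13.5
tcp_pos: [0.5076, -0.3437, 0.0339]
orientation: [-0.057, -3.14, 0.0]
contact_force: [-3.5, -0.1, 7.0]
width: 0.0789
gripper_force: 56.9
```

Call:
{"name": "drive_tool", "arguments": {
  "commands": [
    [0.85, 0.02, 0, 0.06, 0],
    [0.85, 0, 0, 0.03, 0],
    [0.85, 0, 0, 0, 0]
  ]
}}

```text
time: 13.75
tcp_pos: [0.507, -0.3438, 0.0314]
orientation: [-0.057, -3.14, 0.0]
contact_force: [-4.8, 0.2, 8.7]
width: 0.0789
gripper_force: 57.4
```

Run:
```python
from h import *
c=tilt()
```

```text
t 13.8 tcp [ 0.5071 -0.3438  0.0315] toolx ang 177.92 tooly ang 87.92 F [-5.7  0.2  8. ] w 0.07897133578271127 j [ 0.26  0.72  0.38  1.79 -0.38  0.71  2.39]
-80 13 [ 4.  5.  6. 20. 22.]
-60 7 [4. 5. 5. 7. 7.]
-50 54 [5. 7. 7. 8. 9.]
-40 54 [ 6.  7.  8.  9. 10.]
-30 61 [ 5.  7.  8.  9. 10.]
-20 44 [ 5.  7.  8.  9. 10.]
-10 32 [ 6.  7.  8. 11. 77.]
0 121 [ 6. 11. 41. 42. 44.]
10 474 [ 7. 10. 23. 36. 44.]
20 210 [ 6.  8.  9. 10. 12.]
30 205 [ 7.  8.  9. 10. 11.]
40 208 [ 7.  8.  9. 10. 11.]
50 199 [ 8.  9.  9. 10. 12.]
60 214 [ 6.  8.  9. 10. 12.]
70 8 [4. 4. 4. 5. 5.]
80 5 [4. 4. 4. 5. 5.]
```

The cover lies flat on the tray floor while still held. I release it and rise.

Call:
{"name": "drive_tool", "arguments": {
  "commands": [
    [0.85, 0, 0, 0.03, 0],
    [0.85, 0, 0, 0, 0],
    [1, 0, 0, 0, 0],
    [1, 0, 0, 0, 0],
    [1, 0, 0, 0, 0]
  ]
}}

```text
time: 14.22
tcp_pos: [0.5075, -0.3432, 0.0302]
orientation: [-0.056, -3.141, -0.0]
contact_force: [0.6, -0.2, 0.3]
width: 0.0857
gripper_force: 0.0
```

Call:
{"name": "drive_tool", "arguments": {
  "commands": [
    [1, 0, 0, -0.1, 0],
    [1, 0, 0, -0.3, 0],
    [1, 0, 0, -0.6, 0],
    [1, 0, 0, -1, 0],
    [1, 0, 0, -1, 0]
  ]
}}

```text
time: 14.63
tcp_pos: [0.507, -0.3432, 0.1215]
orientation: [-0.057, -3.14, -0.0]
contact_force: [1.2, 0.3, 0.3]
width: 0.0858
gripper_force: 0.0
```

Call:
{"name": "drive_tool", "arguments": {
  "commands": [
    [1, 0, 0, -1, 0],
    [1, 0, 0, -1, 0],
    [1, 0, 0, -0.5, 0],
    [1, 0, 0, 0, 0],
    [1, 0, 0, 0, 0]
  ]
}}

```text
time: 15.05
tcp_pos: [0.5078, -0.3434, 0.1966]
orientation: [0.056, 3.139, -0.001]
contact_force: [0.1, 1.6, -0.5]
width: 0.0852
gripper_force: 0.0
```

Run:
```python
from h import *
c=tilt()
cv2.imwrite("pics/s6.png",c["pixels"])
```

```text
t 15.1 tcp [ 0.5074 -0.3431  0.1954] toolx ang 177.95 tooly ang 87.95 F [ 0.5 -0.5  0.5] w 0.08566051491468062 j [ 0.18  0.5   0.48  1.72 -0.27  0.99  2.3 ]
-80 16 [ 4.  4.  5. 21. 22.]
-70 4 [4. 4. 4. 5. 5.]
-60 23 [4. 6. 6. 7. 8.]
-50 181 [5. 7. 7. 8. 9.]
-40 175 [ 5.  7.  8.  8. 10.]
-30 190 [ 5.  7.  8.  8. 10.]
-20 105 [ 5.  7.  8.  8. 10.]
-10 49 [ 5.  6.  8.  9. 10.]
0 171 [ 6. 10. 39. 40. 42.]
10 464 [ 6.  9. 21. 35. 41.]
20 193 [ 5.  7.  8.  8. 10.]
30 207 [ 5.  7.  8.  8. 10.]
40 203 [ 6.  7.  8.  9. 10.]
50 208 [ 5.  7.  8.  9. 10.]
60 201 [ 5.  6.  8.  8. 10.]
70 10 [4. 4. 4. 5. 5.]
80 8 [4. 4. 5. 5. 5.]
```

View pics/s6.png

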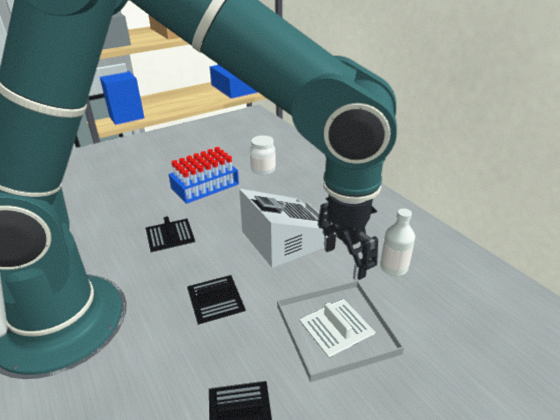

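The cover lies flat near the tray's centre at (338,325) with its ridge up. The gripper is clear at (350,250), and the rack, jar and bottle have not moved.

```bash
python3 -c "
from plant import arm
print(arm.finish_job())"
```

```text
the job is handed in; nothing more can be done
None
```

The cover is off the unit and lies flat in the tray, ridge up and let go; the rack, bottle and jar look undisturbed, and I handed the job in at about 15 s (no verdict was returned).

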